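# Snug and a quarter turn in the screw press

## Task

Push the loaded tray fully home under the screw press, then wind the crank clockwise (seen from above) until the pad just touches the tube, and from that first touch give it a quarter turn more, no further, because more would crush the tube. Let go of the crank and leave it clamped like that, with the other things on the table left where they are.

Things in the scene. Friction and masses are not known exactly. Their poses are not given: they have to be found in the camera images.
- press: bench screw press fixed to the table, at a new place and yaw each time: grey base 210 x 160 x 22 mm, two 18 mm columns 76 mm from the centre along its own x, crosshead 200 x 50 mm with its top at 215 mm. Origin: centre of the base's underside, z up; the crank's vertical axis passes through it. Crank on top (hub top at 240 mm, arm's top at 237 mm); the crank stays at its height while it drives the ram down.
- crank_knob (a point): middle of the crank's upright black knob, 22 mm diameter, 60 mm from the crank axis; it can be gripped from 240 to 290 mm above the table, this point is at 273.5 mm. The knob spins freely on its pin, so the hand need not turn while it carries the knob round. At screw reading 0 it lies on the press's own +x side.
- screw (a joint): crank angle in rad, growing clockwise seen from above, which lowers the ram 36 mm a turn; starts at 0 to 2.5. First touch comes at about 5 to 9 rad. Stiff thread: about 8 N tangentially at the knob to turn it freely; it stays where it is left. At touch the pad's preloaded spring adds about 5 N within some 0.3 rad of turning, then about 2 N more over the quarter turn.
- tray (a joint): travel of the tray in m: 0 pulled out (as it starts), 0.070 fully home against its stop, with the tube under the pad. It moves along the press's own +y, with about 3 N of friction.
- tray_push (a point): centre of the outer face of the tray's upright aluminium end plate (70 mm wide, 10 mm thick, its top edge 18 mm above this point, the tray's floor 24 mm below it); push here towards the press's own +y. This face is 241 mm from the crank axis at the start, 171 mm when home.
- tube_piece: the work: square steel tube offcut, 29 x 85 x 29 mm, loose, lengthways in the tray's shallow nest (8 mm lips, 2 mm play). Origin at the centre of its underside. A 44 x 44 mm steel pad, sprung under the ram, comes down on it; the pad starts roughly 14 to 50 mm above; its set height and the packing under the slideway differ each time, so where it touches is not known and has to be felt.
- tape_measure: pocket tape measure standing on its edge, 40 x 82 x 70 mm, a bystander; origin at the centre of its underside
- long_tube: square steel tube offcut 29 x 120 x 29 mm lying on the table, a bystander (not the piece in the tray); origin at the centre of its underside
- flat_tab: flat steel bar tab 38 x 90 x 10 mm lying on the table, a bystander; origin at the centre of its underside
- spray_can: spray can, 65 mm diameter, 189 mm tall, standing, a bystander; origin at the centre of its underside
Mind the look-alikes: they are no part of the job. What is shaped like the tube_piece but turquoise or yellow is not meant.

How it is judged:
By the outcome, as a careful person would: the job done as asked, in the order asked, and still so for the second after the job is handed in, with the robot touching nothing.
It also fails if it takes over 64 s, if anything falls off the work surface, if the arm or the gripper's body presses on something with over 40 N, if the wrist force passes 120 N, or if a joint passes its speed limit or range.

## Robot

A 7-joint arm with a two-finger parallel gripper is mounted at the origin on the work surface; the furniture and walls round the work are solid. World frame = base frame: x ahead of the robot, y to its left, z up, the work surface at z = 0. Lengths are in m, angles in rad, forces in N, time in s.
With the tool pointing down it reaches from about 0.425 to 0.875 m from the base axis. Payload 4.7 kg.
Tool frame: the origin (TCP) lies on the mounting face of the last link; the fingertips stand 182 mm ahead of it and the grasp point (between the pads) lies 164 mm ahead of it (ctrl.finger_overhang is the distance from the TCP to the fingertips, in m); z points along the fingers, y is the line along which they close (so a half turn about z gives the same grasp; the last joint's range is limited). The gripper opens to 87 mm and grips with 3 to 60 N. Pads are 19 mm wide; open, the fingers measure 117 mm over their backs; the gripper's body (75 mm by 190 mm) begins 51 mm behind the grasp point.
Start: joints at [1.225, 0.321, -0.07, 1.45, 0.023, 1.371, -0.057], TCP at [0.229, -0.608, 0.405] pointing down, gripper open.
Joint ranges: [-2.86, 2.86], [-0.3, 2.09], [-1.38, 1.24], [0.06, 2.45], [-1.56, 4.7], [0.09, 2.05], [-2.69, 2.69]. Speed limits (rad/s): [2.57, 2.57, 3.14, 3.14, 3.14, 3.14, 3.14].

## Interface

Orientations are given as a rotation vector (axis times angle).
In Python, from bench import ctrl gives the robot as it stands.
- The arm moves only by the shell command python3 -m jog 'ROWS' [FORCE]. ROWS is a JSON object of lists of equal length, an entry for each row: "translation": the shift along the tool's x, y, z as a fraction of full scale, a list of three; "yaw": the turn about the tool's z as a fraction of full scale; "jaw": the closure, from 0 (fully open) to 1 (shut). In form: {"translation": [[dx, dy, dz], ...], "yaw": [yaw, ...], "jaw": [jaw, ...]}. A call has 1 to 8 rows; each row is the pose to reach, as a shift and turn from the pose commanded when the call began, along the tool's axes at that moment, turning the shorter way round; what a row does not reach only later rows make up. Full scale, the value 1, is 0.2 m for a shift and 180 degrees for a turn. A row lasts 1/8 s, in which the tool goes at most 62.5 mm and 10.7 degrees, less where a joint would pass 70% of its speed; a pose out of reach is approached as far as the arm can. A call with a number of a shift or a turn outside -1 to 1 is refused whole. A call with a gripper value outside its range is refused whole. The fingers move at their own pace and stop on an object; FORCE is the grip in N (left out, the last holds). Time passes only in rows, so rows that repeat a pose let the fingers close. It gives the time, the measured TCP pose, the force, the opening and the grip force at its end, in the units of the state.
- ctrl.get_state(): the state, without advancing time (a new reading comes with each control period).
- ctrl.get_image(name): name is "side" or "top" or "wrist"; returns a dict with "pixels" (384x512x3 uint8, blue, green, red), "fx", "fy", "cx", "cy" (pixels), "R" (3x3) and "t" (3): a world point X has camera coordinates R X + t; the wrist camera has in their place "mount" (4x4, takes a point from camera to tool coordinates, whose origin is the TCP and whose axes are the flange's). Camera axes: x right, y down, z forward; pixel columns grow to the right and rows downward; lengths in m; the calibration is good to about 2 mm. The wrist camera is an equidistant fisheye: a pixel r from the principal point sees the ray r / f radians off the axis. A picture is of the moment at which its call begins: read the wrist's pose just before it. There is no depth.
- ctrl.close_job(): hands the job in; it is judged then, once.
Trained networks look in a picture, given as the dict that the camera call returned (one of the last four; its "shot" number tells which), for a name from the list of things; names that differ only in an ending like _2 or _b are one class to them, and where a whole thing is asked for, a point or a joint stands for the part that bears it (a point fixed in the world has none). Each returns a list of dicts, best first, with "p" (0 to 1); they miss things now and then, are a little off and sometimes report something else, mostly with a low value. They report only what shows in the picture. A call takes as long as a camera call. They do not tell look-alikes from the thing itself.
- ctrl.silhouettes(label, picture): "region" (384x512 bool, what is visible of it) and "at" ([column, row] in pixels, amid what is visible of it).
The state is a dict: "time": time; "joint_positions": joint angles; "qd": joint speeds; "joint_torque": joint torques, N m; "position": TCP position; "tool_rot": TCP orientation; "ft_force": force on the tool from outside, world axes, zero at the start; "torque": the same for the moment, N m; "grip_width": opening from 0.0 (shut) to 1.0 (fully open); "grip_force": force on a finger pad.
Only numpy, scipy, OpenCV 4.12 (cv2) and the standard library are available. Lean on these libraries where they do the work, as an engineer would, in place of code of your own. Each camera call takes 0.05 s, during which the arm holds its last target. There are 200 camera calls.

## Working session

There is one attempt and no reset: what is moved stays moved. The work goes in short steps, Python scripts to look and compute and a shell command to move; the robot and the scene stay as the last step left them, time stands still between calls to the robot, and variables do not carry over. Pictures are saved under pics/ and viewed, at most 10 in all, crops included, and the job is handed in when it is done.

```bash
mkdir -p pics; ls; python3 - <<'E'
from bench import ctrl
import cv2,numpy as np
s=ctrl.get_state(); print({k:np.round(v,3).tolist() for k,v in s.items()})
a=ctrl.get_image("top"); b=ctrl.get_image("side")
for n,i in(("top",a),("side",b)):
    print(n,i["fx"],i["cx"],i["cy"],np.round(i["R"],4).tolist(),np.round(i["t"],4).tolist())
    for l in ["press","crank_knob","tray_push","tube_piece","tape_measure","long_tube","flat_tab","spray_can"]:
        print(l,[(round(d["p"],2),np.round(d["at"]).tolist(),int(d["region"].sum())) for d in ctrl.silhouettes(l,i)][:4])
cv2.imwrite("pics/a.png",cv2.resize(np.vstack([a["pixels"]]),(800,600)))
cv2.imwrite("pics/b.png",cv2.resize(b["pixels"],(800,600)))
E
```

```text
pics
{'time': 0.0, 'joint_positions': [1.225, 0.322, -0.07, 1.452, 0.023, 1.371, -0.057], 'qd': [0.0, 0.001, 0.0, 0.002, -0.001, -0.001, -0.001], 'joint_torque': [0.0, -49.129, -0.404, -31.253, -0.064, 0.044, 0.0], 'position': [0.229, -0.608, 0.404], 'tool_rot': [-3.089, -0.562, 0.001], 'ft_force': [0.614, -0.579, 0.332], 'torque': [0.029, 0.009, -0.026], 'grip_force': 0.0, 'grip_width': 0.996}
top 457.8167785313112 258.1577928807739 193.4794800621887 [[0.0102, -0.9999, 0.0029], [-0.9975, -0.0104, -0.07], [0.07, -0.0022, -0.9975]] [-0.0006, 0.5541, 1.4556]
press [(0.59, [246.0, 187.0], 2327)]
crank_knob [(0.64, [258.0, 158.0], 46)]
tray_push [(0.64, [301.0, 199.0], 1513)]
tube_piece [(0.76, [308.0, 247.0], 248), (0.75, [270.0, 189.0], 238), (0.63, [154.0, 212.0], 308), (0.58, [262.0, 249.0], 222)]
tape_measure [(0.75, [154.0, 213.0], 345), (0.26, [370.0, 185.0], 326)]
long_tube []
flat_tab [(0.61, [300.0, 197.0], 1426), (0.6, [371.0, 183.0], 358)]
spray_can [(0.65, [162.0, 151.0], 577)]
side 352.07360236428025 250.70256980045775 194.4525153288395 [[0.9999, -0.0045, -0.0108], [-0.0116, -0.5207, -0.8537], [-0.0017, 0.8538, -0.5207]] [-0.5497, 0.1436, 1.0797]
press [(0.6, [261.0, 186.0], 3604)]
crank_knob [(0.61, [279.0, 158.0], 148)]
tray_push [(0.85, [249.0, 254.0], 1417)]
tube_piece [(0.75, [187.0, 271.0], 527), (0.75, [175.0, 320.0], 936), (0.72, [191.0, 237.0], 326), (0.67, [256.0, 228.0], 237)]
tape_measure []
long_tube [(0.66, [174.0, 322.0], 909)]
flat_tab [(0.69, [270.0, 342.0], 653), (0.54, [249.0, 252.0], 1389)]
spray_can [(0.59, [288.0, 157.0], 318)]
```

View pics/a.png

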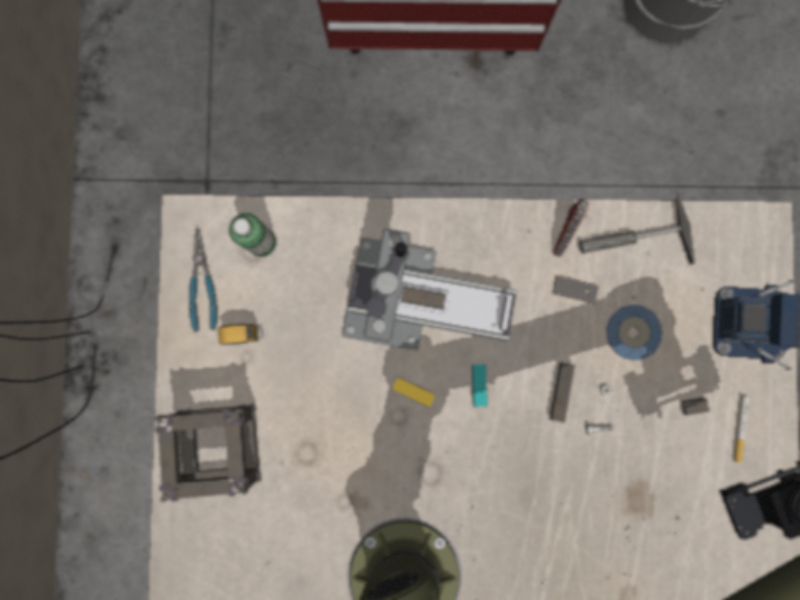

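View pics/b.png

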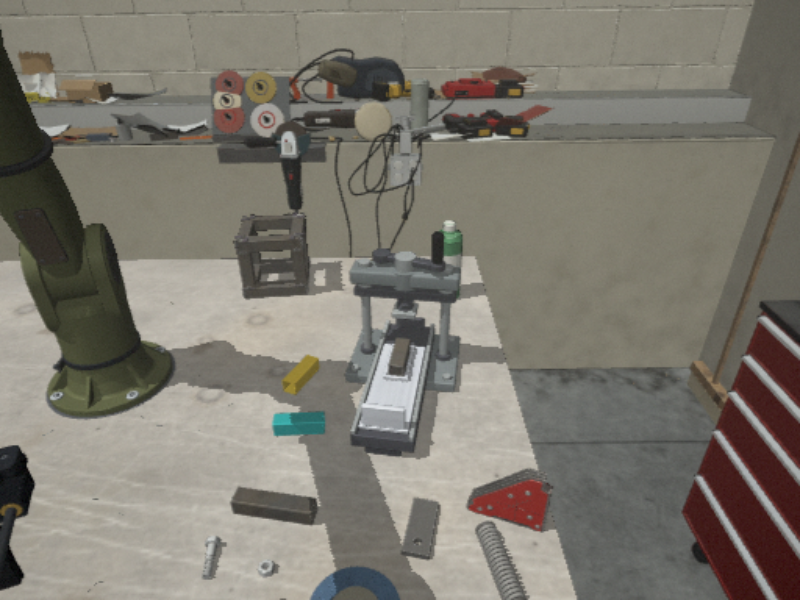

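Top view: knob at (401,249), hub (386,283), end plate about (513,313), and the tube in the tray at (424,298). Look-alikes for the tube are yellow (413,392), turquoise (480,385) and long_tube (562,390). For the tab it is (575,288). The only press is the one in the middle, so I'll locate it from both views.

```bash
cat > h.py <<'E'
import numpy as np, cv2
from bench import ctrl
from scipy.spatial.transform import Rotation as Ro
def cen(i): return -i["R"].T@i["t"]
def ray(i,uv):
    d=np.array([(uv[0]-i["cx"])/i["fx"],(uv[1]-i["cy"])/i["fy"],1]); return i["R"].T@d
def plane(i,uv,z):
    c=cen(np.array(0) if 0 else i); d=ray(i,uv); return c+d*(z-c[2])/d[2]
def proj(i,X):
    X=np.array(X); c=i["R"]@X+i["t"]; return np.array([i["fx"]*c[0]/c[2]+i["cx"],i["fy"]*c[1]/c[2]+i["cy"]])
def tri(i,u,j,v):
    a,b=cen(i),cen(j); d,e=ray(i,u),ray(j,v)
    s,t=np.linalg.lstsq(np.c_[d,-e],b-a,rcond=None)[0]; return (a+s*d+b+t*e)/2, np.linalg.norm(a+s*d-b-t*e)
E
python3 - <<'E'
from h import *
a=ctrl.get_image("top"); b=ctrl.get_image("side")
k=.64
for n,uv,z in [("hub",(386,283),.24),("knobtop",(401,248),.293),("b1",(361,238),.022),("b2",(437,250),.022),("b3",(343,337),.022),("b4",(420,347),.022)]:
    print(n,np.round(plane(a,np.array(uv)*k,z),3))
print("hub side",np.round(plane(b,np.array((404,256))*k,.24),3))
for n,u,v in [("plate near",(514,289),(432,0)),]: pass
for im,n in((a,"c"),(b,"d")):
    c=(225,150,115,80) if n=="c" else (215,145,100,150)
    x,y,w,h=c; cr=im["pixels"][y:y+h,x:x+w]; f=min(800//w,600//h)
    cv2.imwrite(f"pics/{n}.png",cv2.resize(cr,None,fx=f,fy=f,interpolation=cv2.INTER_CUBIC)); print(n,f)
E
```

```text
hub [0.572 0.036 0.24 ]
knobtop [0.627 0.011 0.293]
b1 [0.686 0.094 0.022]
b2 [ 0.663 -0.063  0.022]
b3 [0.481 0.128 0.022]
b4 [ 0.462 -0.03   0.022]
hub side [0.574 0.033 0.24 ]
c 6
d 4
```

View pics/c.png

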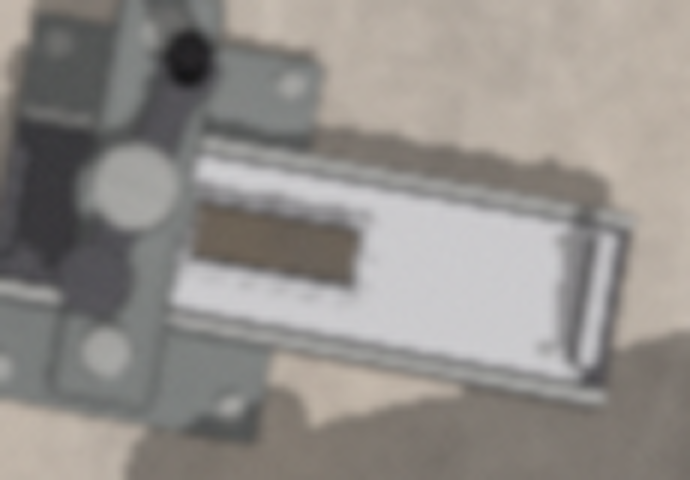

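View pics/d.png

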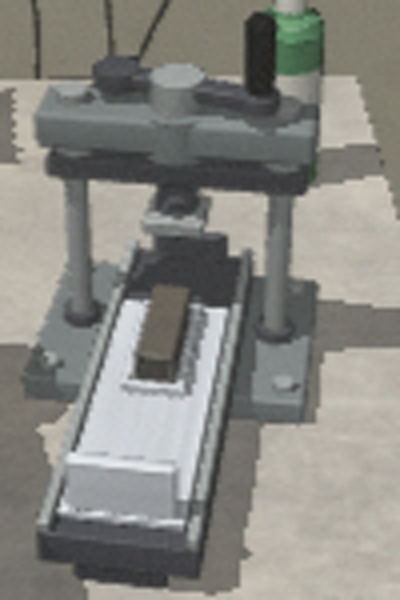

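Crops: the plate's top strip in c is at (605,235)–(588,373). In d its outer face's top edge runs (68,457)–(178,465). The knob is at (188,57) and the hub at (133,187) in c. The chosen press, tray and knob are confirmed.

```bash
python3 - <<'E'
from h import *
a=ctrl.get_image("top"); b=ctrl.get_image("side")
C=lambda u,v:(225+u/6,150+v/6); D=lambda u,v:(215+u/4,145+v/4)
print([np.round(np.r_[tri(a,C(*p),b,D(*q))],3).tolist() if 0 else (np.round(tri(a,C(*p),b,D(*q))[0],3),round(tri(a,C(*p),b,D(*q))[1],4)) for p,q in [((590,375),(66,457)),((615,232),(179,465)),((133,187),(178,80)),((188,50),(262,18))]])
s=ctrl.get_state(); R=Ro.from_rotvec(s["tool_rot"]).as_matrix(); print(np.round(R,4),s["position"])
yaw=np.radians(-9.5); ey=np.array([-np.sin(yaw),np.cos(yaw),0]); hub=np.array([.573,.035,0])
for d in (.241,.29): print(hub-d*ey)
print("tool x ang",np.degrees(np.arctan2(R[1,0],R[0,0])))
E
```

```text
[(array([ 0.498, -0.194,  0.093]), np.float64(0.0099)), (array([ 0.569, -0.206,  0.097]), np.float64(0.0061)), (array([0.575, 0.036, 0.235]), np.float64(0.0045)), (array([0.63 , 0.011, 0.292]), np.float64(0.0044))]
[[ 9.360e-01  3.521e-01  0.000e+00]
 [ 3.521e-01 -9.360e-01 -1.000e-04]
 [-0.000e+00  1.000e-04 -1.000e+00]] [ 0.22883873 -0.6083988   0.40477125]
[ 0.53322353 -0.20269483  0.        ]
[ 0.52513619 -0.25102282  0.        ]
tool x ang 20.61416885835219
```

```bash
python3 -m jog '{"translation":[[1,-0.57,0],[1,-0.57,0],[1,-0.57,0],[1,-0.57,0],[1,-0.57,0]],"yaw":[0.167,0.167,0.167,0.167,0.167],"jaw":[1,1,1,1,1]}' 20
cat >> h.py <<'E'
hub=np.array([.573,.035,0]); yaw=np.radians(-9.5)
ex=np.array([np.cos(yaw),np.sin(yaw),0]); ey=np.array([-np.sin(yaw),np.cos(yaw),0])
def togo(X):
    s=ctrl.get_state(); R=Ro.from_rotvec(s["tool_rot"]).as_matrix()
    return np.round(R.T@(np.array(X)-s["position"])/.2,4), np.round(np.degrees(np.arctan2(R[1,0],R[0,0])),2)
E
python3 -c "
from h import *
p=hub-.292*ey; p[2]=.405; print(togo(p))"
```

```text
time: 1.72
position: [0.3795, -0.4273, 0.4053]
tool_rot: [-3.131, 0.245, -0.003]
ft_force: [-0.6, -0.2, -0.4]
grip_width: 0.515
grip_force: 0.0
(array([ 0.5819, -0.9737,  0.0034]), np.float64(-8.95))
```

```bash
python3 -m jog '{"translation":[[0.58,-0.97,0],[0.58,-0.97,0],[0.58,-0.97,0],[0.58,-0.97,0],[0.58,-0.97,0.4],[0.58,-0.97,0.4]],"yaw":[0.003,0.003,0.003,0.003,0.003,0.003],"jaw":[1,1,1,1,1,1]}'
python3 - <<'E'
from h import *
p=hub-.241*ey; p[2]=.252; print(togo(p))
s=ctrl.get_state(); i=ctrl.get_image("wrist"); print(i["fx"],i["cx"],i["cy"],np.round(i["mount"],3).tolist()); cv2.imwrite("pics/e.png",i["pixels"])
E
```

```text
time: 2.48
position: [0.5204, -0.2594, 0.3209]
tool_rot: [-3.128, 0.274, 0.011]
ft_force: [-0.1, -0.0, 0.1]
grip_width: 0.005
grip_force: 0.0
(array([ 0.016 , -0.2898,  0.3449]), np.float64(-10.03))
297.3186396354542 258.4563775966141 190.7544046084844 [[0.0, -0.96, -0.279, 0.078], [1.0, 0.0, 0.001, 0.001], [-0.001, -0.279, 0.96, 0.02], [0.0, 0.0, 0.0, 1.0]]
```

View pics/e.png

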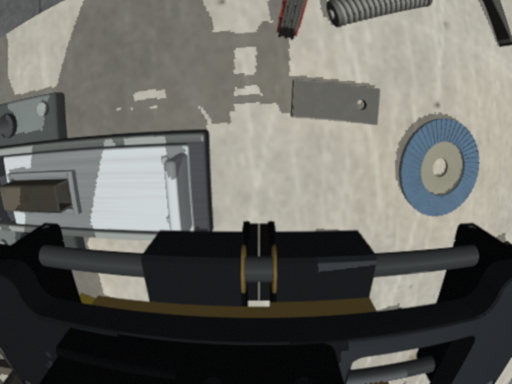

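The wrist view shows the end plate at about (183,195), with clear table to the right of it. The fingers are shut at (258,265). Next I check that the predicted plate centre falls on it.

```bash
cat >> h.py <<'E'
def wproj(i,s,X):
    R=Ro.from_rotvec(s["tool_rot"]).as_matrix(); T=R.T@(np.array(X)-s["position"]); M=np.array(i["mount"])
    c=M[:3,:3].T@(T-M[:3,3]); r=np.hypot(c[0],c[1]); th=np.arctan2(r,c[2])
    return np.round([i["cx"]+i["fx"]*th*c[0]/r,i["cy"]+i["fy"]*th*c[1]/r],1)
def wplane(i,s,uv,z):
    d=np.array([(uv[0]-i["cx"])/i["fx"],(uv[1]-i["cy"])/i["fy"]]); th=np.hypot(*d); v=np.r_[d/th*np.sin(th),np.cos(th)]
    M=np.array(i["mount"]); R=Ro.from_rotvec(s["tool_rot"]).as_matrix(); o=R@M[:3,3]+s["position"]; w=R@M[:3,:3]@v
    return np.round(o+w*(z-o[2])/w[2],4)
E
python3 - <<'E'
from h import *
s=ctrl.get_state(); i=ctrl.get_image("wrist")
for dx in (-.035,0,.035): print(wproj(i,s,hub-.241*ey+dx*ex+[0,0,.095]),wproj(i,s,hub-.231*ey+dx*ex+[0,0,.095]))
cv2.imwrite("pics/f.png",cv2.resize(i["pixels"][120:250,100:260],None,fx=4,fy=4))
E
```

```text
[184.2 250. ] [172.2 249.7]
[179.6 208.7] [167.  208.6]
[175.6 162.8] [162.6 163.2]
```

View pics/f.png

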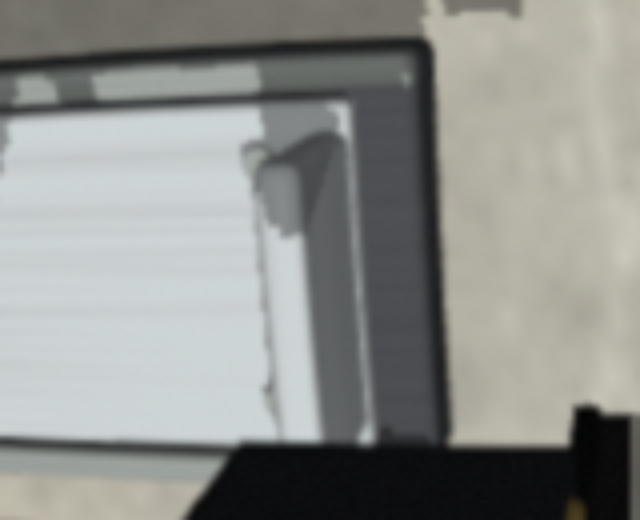

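The far outer corner of the plate is at (175,161) and was predicted at (175.6,162.8), so the pose is good. Descending and pushing.

```bash
python3 -m jog '{"translation":[[0.015,0,0.17],[0.015,0,0.34],[0.015,0,0.34],[0.015,-0.1,0.34],[0.015,-0.17,0.34]],"yaw":[0,0,0,0,0],"jaw":[1,1,1,1,1]}' 20
for k in 1 ; do python3 -m jog '{"translation":[[0,-0.05,0],[0,-0.1,0],[0,-0.15,0],[0,-0.2,0],[0,-0.25,0]],"yaw":[0,0,0,0,0],"jaw":[1,1,1,1,1]}'; done
python3 -m jog '{"translation":[[0,-0.04,0],[0,-0.08,0]],"yaw":[0,0],"jaw":[1,1]}'
python3 -c "
from h import *
s=ctrl.get_state(); p=np.array(s['position'])-hub; print(p@ex,p@ey)"
```

```text
time: 3.2
position: [0.5323, -0.2242, 0.2592]
tool_rot: [3.129, -0.272, 0.006]
ft_force: [-0.5, -0.7, 0.4]
grip_width: 0.008
grip_force: 0.0
time: 3.82
position: [0.5399, -0.1766, 0.257]
tool_rot: [3.129, -0.274, 0.001]
ft_force: [0.4, -4.1, 2.0]
grip_width: 0.005
grip_force: 1.8
time: 4.08
position: [0.5426, -0.1605, 0.2568]
tool_rot: [3.129, -0.273, 0.0]
ft_force: [0.2, -3.5, 2.1]
grip_width: 0.004
grip_force: 1.8
0.002307733603026813 -0.1978686620478468
```

```bash
for k in 1; do
python3 -m jog '{"translation":[[0,-0.03,0],[0,-0.03,0]],"yaw":[0,0],"jaw":[1,1]}'|sed -n '2p;4p'
python3 -m jog '{"translation":[[0,-0.025,0],[0,-0.025,0]],"yaw":[0,0],"jaw":[1,1]}'|sed -n '2p;4p'
python3 -m jog '{"translation":[[0,-0.02,0],[0,-0.02,0]],"yaw":[0,0],"jaw":[1,1]}'|sed -n '2p;4p'
done
python3 -c "
from h import *
s=ctrl.get_state(); p=np.array(s['position'])-hub; print(p@ex,p@ey)"
```

```text
position: [0.5435, -0.1536, 0.2563]
ft_force: [-0.2, 0.1, 0.5]
position: [0.544, -0.1497, 0.2562]
ft_force: [-1.0, -1.4, -0.4]
position: [0.5447, -0.1458, 0.2562]
ft_force: [-1.2, -2.3, -0.4]
0.0019296196412585081 -0.1830274216168306
```

```bash

python3 -m jog '{"translation":[[0,-0.02,0],[0,-0.02,0]],"yaw":[0,0],"jaw":[1,1]}'|sed -n '2p;4p'
python3 -m jog '{"translation":[[0,-0.02,0],[0,-0.02,0]],"yaw":[0,0],"jaw":[1,1]}'|sed -n '2p;4p'
python3 -c "
from h import *
s=ctrl.get_state(); p=np.array(s['position'])-hub; print(p@ex,p@ey)"
```

```text
position: [0.5456, -0.1417, 0.2565]
ft_force: [-1.6, -2.1, -0.0]
position: [0.5461, -0.1393, 0.2566]
ft_force: [-2.5, -5.5, -2.2]
0.0021941407501673066 -0.1763105962207008
```

```bash

python3 -m jog '{"translation":[[0,-0.02,0],[0,-0.02,0]],"yaw":[0,0],"jaw":[1,1]}'|sed -n '2p;4p'
python3 -m jog '{"translation":[[0,-0.02,0],[0,-0.02,0]],"yaw":[0,0],"jaw":[1,1]}'|sed -n '2p;4p'
python3 -c "
from h import *
s=ctrl.get_state(); p=np.array(s['position'])-hub; print(p@ex,p@ey)"
```

```text
position: [0.5462, -0.1384, 0.2566]
ft_force: [-3.9, -10.7, -1.9]
position: [0.5463, -0.1376, 0.2566]
ft_force: [-4.8, -17.9, -2.1]
0.0021456278482406953 -0.17467443750855516
```

```bash

python3 -m jog '{"translation":[[0,0.1,0],[0,0.15,-0.2],[0,0.15,-0.5],[0,0.15,-0.8],[0,0.15,-1],[0,0.15,-1],[0,0.15,-1]],"yaw":[0,0,0,0,0,0,0],"jaw":[1,1,0.5,0.5,0.3,0.3,0.3]}'
python3 - <<'E'
from h import *
s=ctrl.get_state(); i=ctrl.get_image("wrist"); a=ctrl.get_image("top"); b=ctrl.get_image("side")
for n,X in [("hub",hub+[0,0,.24]),("knob",[.628,.011,.292]),("face",hub-.171*ey+[0,0,.095])]: print(n,wproj(i,s,X),proj(a,X),proj(b,X),togo(X+np.array([0,0,.164]))[0])
A=cv2.resize(a["pixels"][140:240,215:315],(400,400),interpolation=2); B=cv2.resize(b["pixels"][145:285,210:310],(400,560),interpolation=2)[:400]
for n,P in(("top",a),("side",b),("wr",i)):
  for l in ("crank_knob","tray_push"):print(n,l,[(round(d["p"],2),np.round(d["at"],1).tolist()) for d in ctrl.silhouettes(l,P)][:2])
cv2.imwrite("pics/g.png",np.hstack([A,B])); cv2.imwrite("pics/w.png",i["pixels"])
E
```

```text
time: 6.7
position: [0.5428, -0.159, 0.4564]
tool_rot: [-3.129, 0.271, -0.0]
ft_force: [-0.1, 0.6, -0.7]
grip_width: 0.488
grip_force: 0.0
hub [ 35.9 217.6] [247.56050457 180.86278597] [258.0400474 163.6053646] [-0.0174 -0.9847  0.2565]
knob [ -8.5 164.9] [256.5041944  158.28914205] [278.93033785 149.79756225] [ 0.2736 -0.9143 -0.0043]
face [236.3 175.8] [303.58881953 195.25816003] [248.62872703 242.82313201] [-0.0087 -0.1292  0.9808]
top crank_knob [(0.62, [256.8, 158.2]), (0.41, [164.1, 149.7])]
top tray_push [(0.79, [276.9, 192.5])]
side crank_knob [(0.62, [279.8, 158.9]), (0.44, [275.0, 190.6])]
side tray_push [(0.76, [254.3, 234.0]), (0.44, [289.1, 156.6])]
wr crank_knob [(0.73, [17.8, 154.2])]
wr tray_push [(0.73, [180.4, 161.0])]
```

View pics/g.png

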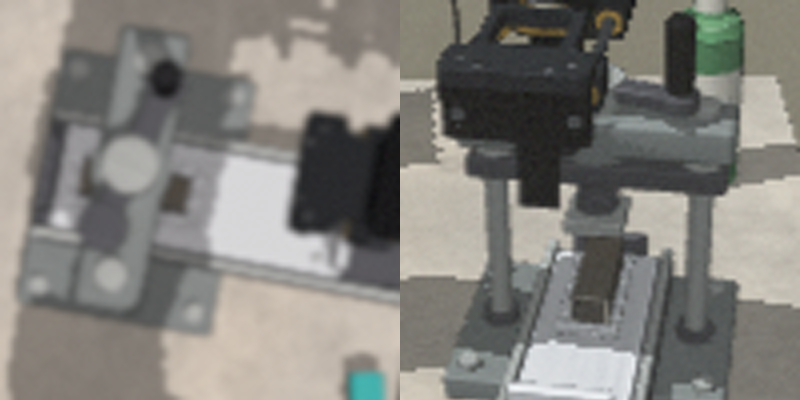

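View pics/w.png

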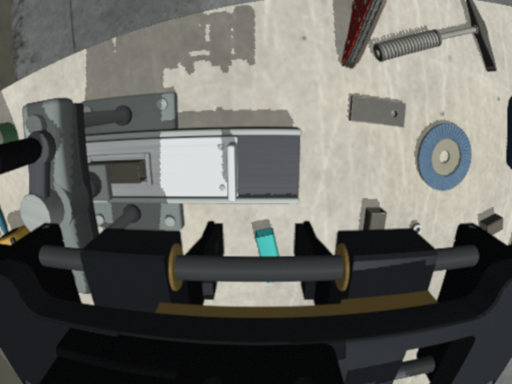

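Tray home: the plate's outer face in the wrist view is at (237,170) against a predicted (236,176), and the tube is still in its nest at (125,172). The knob is at about (20,152) and the hub at (42,212). I'll go above the knob next.

```bash

python3 -m jog '{"translation":[[0,0,-0.23],[0.1,-0.3,-0.23],[0.2,-0.6,-0.23],[0.273,-0.91,-0.23],[0.273,-0.91,-0.23],[0.273,-0.91,-0.23]],"yaw":[0,0,0,0,0,0],"jaw":[0.3,0.3,0.3,0.3,0.3,0.3]}'
python3 - <<'E'
from h import *
s=ctrl.get_state(); i=ctrl.get_image("wrist")
for n,X in [("hub",hub+[0,0,.24]),("knobtop",[.628,.011,.292]),("base",[.628,.011,.24])]: print(n,wproj(i,s,X),togo(X+np.array([0,0,.164]))[0])
for l in ("crank_knob",):print(l,[(round(d["p"],2),np.round(d["at"],1).tolist()) for d in ctrl.silhouettes(l,i)][:2])
cv2.imwrite("pics/x.png",i["pixels"])
E
```

```text
time: 7.9
position: [0.6281, 0.0099, 0.5023]
tool_rot: [3.129, -0.272, -0.001]
ft_force: [-0.1, -1.0, 0.6]
grip_width: 0.698
grip_force: 0.0
hub [240.7 259.2] [-0.2934 -0.0829  0.4924]
knobtop [255.2 222.7] [-0.0017 -0.0125  0.2324]
base [255.7 199.6] [-0.0017 -0.0129  0.4924]
crank_knob [(0.55, [251.6, 209.3])]
```

View pics/x.png

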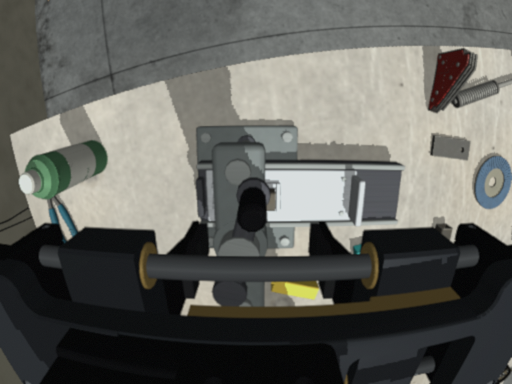

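The knob is centred between the fingers at (252,209). Descending and gripping.

```bash

python3 -m jog '{"translation":[[0,-0.015,0.16],[0,-0.015,0.32],[0,-0.015,0.32],[0,-0.015,0.32]],"yaw":[0,0,0,0],"jaw":[0.3,0.3,0.3,0.6]}' 40
python3 -m jog '{"translation":[[0,0,0],[0,0,0],[0,0,0],[0,0,0]],"yaw":[0,0,0,0],"jaw":[1,1,1,1]}' 40
python3 -c "
from h import *
s=ctrl.get_state(); p=np.array(s['position'])-hub; print(p@ex,p@ey,np.hypot(*p[:2]),np.degrees(np.arctan2(-p@ey,p@ex)))"
```

```text
time: 8.5
position: [0.6286, 0.0116, 0.4403]
tool_rot: [3.129, -0.276, 0.003]
ft_force: [-0.5, 1.1, 0.0]
grip_width: 0.65
grip_force: 0.0
time: 9.0
position: [0.6286, 0.0139, 0.4391]
tool_rot: [-3.128, 0.271, -0.001]
ft_force: [0.6, 2.6, 0.8]
grip_width: 0.235
grip_force: 40.0
0.05831882224468726 -0.01168092112437312 0.059477129607280604 11.326138969146328
```

```bash
cat >> h.py <<'E'
import json
def rows(t0,step,n,r=.3):
    t=np.radians(t0+step*np.arange(n+1)); c=r*np.c_[np.cos(t)-np.cos(t[0]),np.sin(t)-np.sin(t[0])][1:]
    return json.dumps([[float(round(x,3)),float(round(y,3)),0] for x,y in c]).replace(" ","").replace("-0.0,","0.0,")
E
python3 -c "
from h import *
for t in (11.5,91.5,171.5): print(rows(t,10,8))"
```

```text
[[-0.015,0.05,0],[-0.038,0.097,0],[-0.069,0.139,0],[-0.107,0.175,0],[-0.151,0.204,0],[-0.199,0.225,0],[-0.25,0.237,0],[-0.302,0.24,0]]
[[-0.052,-0.006,0],[-0.102,-0.021,0],[-0.149,-0.044,0],[-0.191,-0.075,0],[-0.227,-0.113,0],[-0.256,-0.157,0],[-0.277,-0.205,0],[-0.289,-0.256,0]]
[[-0.003,-0.052,0],[0.003,-0.104,0],[0.018,-0.154,0],[0.041,-0.201,0],[0.072,-0.243,0],[0.11,-0.279,0],[0.154,-0.308,0],[0.202,-0.329,0]]
```

```bash
cat > rep.py <<'E'
from h import *
s=ctrl.get_state(); p=np.array(s['position'])-hub; f=np.array(s["ft_force"]); th=np.arctan2(-p@ey,p@ex)
tan=-np.sin(th)*ex-np.cos(th)*ey; rad=np.cos(th)*ex-np.sin(th)*ey
print("t %.2f th %.1f r %.4f z %.3f Ftan %.1f Frad %.1f fz %.1f grip %.2f yaw %.1f"%(s["time"],np.degrees(th)%360,np.hypot(*p[:2]),s["position"][2],f@tan,f@rad,f[2],s["grip_width"],togo([0,0,0])[1]),np.round(s["position"][:2],4))
E
J='"yaw":[0,0,0,0,0,0,0,0],"jaw":[1,1,1,1,1,1,1,1]}'
python3 -m jog '{"translation":[[-0.015,0.05,0],[-0.038,0.097,0],[-0.069,0.139,0],[-0.107,0.175,0],[-0.151,0.204,0],[-0.199,0.225,0],[-0.25,0.237,0],[-0.302,0.24,0]],"yaw":[0,0,0,0,0,0,0,0],"jaw":[1,1,1,1,1,1,1,1]}' >/dev/null; python3 rep.py
```

```text
t 10.00 th 91.7 r 0.0577 z 0.439 Ftan -7.6 Frad -8.3 fz -4.0 grip 0.24 yaw -9.8 [ 0.5618 -0.0216]
```

```bash

python3 -m jog '{"translation":[[-0.052,-0.006,0],[-0.102,-0.021,0],[-0.149,-0.044,0],[-0.191,-0.075,0],[-0.227,-0.113,0],[-0.256,-0.157,0],[-0.277,-0.205,0],[-0.289,-0.256,0]],"yaw":[0,0,0,0,0,0,0,0],"jaw":[1,1,1,1,1,1,1,1]}' >/dev/null; python3 rep.py
python3 -m jog '{"translation":[[-0.003,-0.052,0],[0.003,-0.104,0],[0.018,-0.154,0],[0.041,-0.201,0],[0.072,-0.243,0],[0.11,-0.279,0],[0.154,-0.308,0]],"yaw":[0,0,0,0,0,0,0],"jaw":[1,1,1,1,1,1,1]}' >/dev/null; python3 rep.py
```

```text
t 11.00 th 169.1 r 0.0596 z 0.439 Ftan -7.5 Frad -4.0 fz -0.4 grip 0.24 yaw -10.2 [0.5134 0.0335]
t 11.88 th 240.5 r 0.0622 z 0.439 Ftan -6.5 Frad 4.4 fz 5.1 grip 0.24 yaw -9.9 [0.5517 0.0934]
```

```bash
python3 - <<'E'
from h import *
from scipy.optimize import least_squares
P=np.array([[.6286,.0139],[.5618,-.0216],[.5134,.0335],[.5517,.0934]])
r=least_squares(lambda c:np.hypot(*(P-c).T)-.06,[.573,.035]); print(r.x,r.fun)
r2=least_squares(lambda c:np.hypot(*(P-c[:2]).T)-c[2],[.573,.035,.06]); print(r2.x,r2.fun)
d=np.r_[r.x,0]-hub; print("offset tool x,y frac",d@ex/.2,-d@ey/.2)
for a in P: q=np.r_[a-r.x,0]; print(np.degrees(np.arctan2(-q@ey,q@ex))%360)
E
```

```text
[0.57329801 0.03733742] [6.34899253e-05 4.85143303e-05 2.08088376e-05 7.90030583e-05]
[0.57332088 0.03735743 0.06005906] [-8.81908856e-06  1.34672205e-05 -1.41487898e-05  9.50131517e-06]
offset tool x,y frac -0.00045931229878011954 -0.011772762740386208
13.467617145576403
91.53909122820741
166.8343011973633
239.43090706679078
```

```bash
sed -i 's/hub=np.array(\[.573,.035,0\])/hub=np.array([.5733,.0373,0])/' h.py; python3 -c "
from h import *
for k in range(30): print(241.5+8*k,rows(241.5+8*k,4,2))"
```

```text
241.5 [[0.019,-0.009,0],[0.038,-0.017,0]]
249.5 [[0.02,-0.007,0],[0.04,-0.012,0]]
257.5 [[0.021,-0.004,0],[0.041,-0.006,0]]
265.5 [[0.021,-0.001,0],[0.042,0.0,0]]
273.5 [[0.021,0.002,0],[0.041,0.005,0]]
281.5 [[0.02,0.005,0],[0.04,0.011,0]]
289.5 [[0.019,0.008,0],[0.038,0.017,0]]
297.5 [[0.018,0.01,0],[0.036,0.022,0]]
305.5 [[0.017,0.013,0],[0.032,0.027,0]]
313.5 [[0.015,0.015,0],[0.028,0.031,0]]
321.5 [[0.012,0.017,0],[0.024,0.034,0]]
329.5 [[0.01,0.018,0],[0.019,0.037,0]]
337.5 [[0.007,0.02,0],[0.013,0.04,0]]
345.5 [[0.005,0.02,0],[0.008,0.041,0]]
353.5 [[0.002,0.021,0],[0.002,0.042,0]]
361.5 [[-0.001,0.021,0],[-0.004,0.042,0]]
369.5 [[-0.004,0.021,0],[-0.01,0.041,0]]
377.5 [[-0.007,0.02,0],[-0.015,0.039,0]]
385.5 [[-0.01,0.019,0],[-0.021,0.036,0]]
393.5 [[-0.012,0.017,0],[-0.025,0.033,0]]
401.5 [[-0.014,0.015,0],[-0.03,0.029,0]]
409.5 [[-0.016,0.013,0],[-0.034,0.025,0]]
417.5 [[-0.018,0.011,0],[-0.037,0.02,0]]
425.5 [[-0.019,0.008,0],[-0.039,0.015,0]]
433.5 [[-0.02,0.005,0],[-0.041,0.009,0]]
441.5 [[-0.021,0.002,0],[-0.042,0.003,0]]
449.5 [[-0.021,-0.001,0],[-0.042,-0.003,0]]
457.5 [[-0.021,-0.003,0],[-0.041,-0.008,0]]
465.5 [[-0.02,-0.006,0],[-0.039,-0.014,0]]
473.5 [[-0.019,-0.009,0],[-0.037,-0.019,0]]
```

```bash

python3 -m jog '{"translation":[[0.019,-0.018,0],[0.038,-0.034,0]],"yaw":[0,0],"jaw":[1,1]}' >/dev/null; python3 rep.py
python3 -m jog '{"translation":[[0.02,-0.007,0],[0.04,-0.012,0]],"yaw":[0,0],"jaw":[1,1]}' >/dev/null; python3 rep.py
python3 -m jog '{"translation":[[0.021,-0.004,0],[0.041,-0.006,0]],"yaw":[0,0],"jaw":[1,1]}' >/dev/null; python3 rep.py
python3 -m jog '{"translation":[[0.021,-0.001,0],[0.042,0,0]],"yaw":[0,0],"jaw":[1,1]}' >/dev/null; python3 rep.py
python3 -m jog '{"translation":[[0.021,0.002,0],[0.041,0.005,0]],"yaw":[0,0],"jaw":[1,1]}' >/dev/null; python3 rep.py
python3 -m jog '{"translation":[[0.02,0.005,0],[0.04,0.011,0]],"yaw":[0,0],"jaw":[1,1]}' >/dev/null; python3 rep.py
python3 -m jog '{"translation":[[0.019,0.008,0],[0.038,0.017,0]],"yaw":[0,0],"jaw":[1,1]}' >/dev/null; python3 rep.py
python3 -m jog '{"translation":[[0.018,0.01,0],[0.036,0.022,0]],"yaw":[0,0],"jaw":[1,1]}' >/dev/null; python3 rep.py
```

```text
t 12.12 th 248.9 r 0.0611 z 0.439 Ftan -5.9 Frad 0.0 fz 4.7 grip 0.24 yaw -9.9 [0.5611 0.0972]
t 12.38 th 256.7 r 0.0611 z 0.439 Ftan -7.5 Frad 0.0 fz 4.8 grip 0.24 yaw -9.9 [0.5693 0.0983]
t 12.62 th 264.4 r 0.0612 z 0.439 Ftan -7.8 Frad 0.3 fz 5.4 grip 0.24 yaw -9.9 [0.5775 0.0984]
t 12.88 th 272.2 r 0.0613 z 0.439 Ftan -6.6 Frad 0.5 fz 4.5 grip 0.24 yaw -9.9 [0.5857 0.0973]
t 13.12 th 279.8 r 0.0613 z 0.439 Ftan -6.9 Frad -0.5 fz 4.4 grip 0.24 yaw -9.9 [0.5936 0.0952]
t 13.38 th 287.4 r 0.0613 z 0.439 Ftan -7.7 Frad -0.3 fz 3.7 grip 0.24 yaw -9.9 [0.6011 0.092 ]
t 13.62 th 295.0 r 0.0613 z 0.439 Ftan -7.2 Frad -0.3 fz 3.4 grip 0.24 yaw -9.8 [0.608  0.0878]
t 13.88 th 302.7 r 0.0612 z 0.439 Ftan -7.2 Frad -0.5 fz 4.0 grip 0.24 yaw -9.8 [0.6144 0.0826]
```

```bash

python3 -m jog '{"translation":[[0.017,0.013,0],[0.032,0.027,0]],"yaw":[0,0],"jaw":[1,1]}' >/dev/null; python3 rep.py
python3 -m jog '{"translation":[[0.015,0.015,0],[0.028,0.031,0]],"yaw":[0,0],"jaw":[1,1]}' >/dev/null; python3 rep.py
python3 -m jog '{"translation":[[0.012,0.017,0],[0.024,0.034,0]],"yaw":[0,0],"jaw":[1,1]}' >/dev/null; python3 rep.py
python3 -m jog '{"translation":[[0.01,0.018,0],[0.019,0.037,0]],"yaw":[0,0],"jaw":[1,1]}' >/dev/null; python3 rep.py
python3 -m jog '{"translation":[[0.007,0.02,0],[0.013,0.04,0]],"yaw":[0,0],"jaw":[1,1]}' >/dev/null; python3 rep.py
python3 -m jog '{"translation":[[0.005,0.02,0],[0.008,0.041,0]],"yaw":[0,0],"jaw":[1,1]}' >/dev/null; python3 rep.py
python3 -m jog '{"translation":[[0.002,0.021,0],[0.002,0.042,0]],"yaw":[0,0],"jaw":[1,1]}' >/dev/null; python3 rep.py
python3 -m jog '{"translation":[[-0.001,0.021,0],[-0.004,0.042,0]],"yaw":[0,0],"jaw":[1,1]}' >/dev/null; python3 rep.py
```

```text
t 14.12 th 310.4 r 0.0610 z 0.439 Ftan -7.0 Frad 0.5 fz 2.6 grip 0.25 yaw -9.8 [0.62   0.0766]
t 14.38 th 318.0 r 0.0608 z 0.439 Ftan -7.3 Frad 0.7 fz 1.2 grip 0.24 yaw -9.8 [0.6246 0.07  ]
t 14.62 th 325.7 r 0.0607 z 0.439 Ftan -7.2 Frad 1.2 fz 1.9 grip 0.24 yaw -9.7 [0.6284 0.0627]
t 14.88 th 333.6 r 0.0604 z 0.439 Ftan -6.2 Frad 1.6 fz 0.5 grip 0.24 yaw -9.7 [0.6311 0.0549]
t 15.12 th 341.7 r 0.0602 z 0.439 Ftan -7.9 Frad 3.2 fz -1.0 grip 0.24 yaw -9.7 [0.6327 0.0465]
t 15.38 th 349.9 r 0.0599 z 0.439 Ftan -6.2 Frad 4.2 fz -1.5 grip 0.24 yaw -9.8 [0.6332 0.038 ]
t 15.62 th 358.3 r 0.0597 z 0.439 Ftan -7.0 Frad 4.6 fz -1.1 grip 0.24 yaw -9.8 [0.6325 0.0292]
t 15.88 th 6.7 r 0.0596 z 0.439 Ftan -7.4 Frad 3.3 fz -1.5 grip 0.24 yaw -9.8 [0.6305 0.0207]
```

```bash

python3 -m jog '{"translation":[[0,0.021,0],[-0.004,0.041,0]],"yaw":[0,0],"jaw":[1,1]}' >/dev/null; python3 rep.py
python3 -m jog '{"translation":[[-0.006,0.02,0],[-0.014,0.039,0]],"yaw":[0,0],"jaw":[1,1]}' >/dev/null; python3 rep.py
python3 -m jog '{"translation":[[-0.01,0.019,0],[-0.021,0.036,0]],"yaw":[0,0],"jaw":[1,1]}' >/dev/null; python3 rep.py
python3 -m jog '{"translation":[[-0.012,0.017,0],[-0.025,0.033,0]],"yaw":[0,0],"jaw":[1,1]}' >/dev/null; python3 rep.py
python3 -m jog '{"translation":[[-0.014,0.015,0],[-0.03,0.029,0]],"yaw":[0,0],"jaw":[1,1]}' >/dev/null; python3 rep.py
python3 -m jog '{"translation":[[-0.016,0.013,0],[-0.034,0.025,0]],"yaw":[0,0],"jaw":[1,1]}' >/dev/null; python3 rep.py
python3 -m jog '{"translation":[[-0.018,0.011,0],[-0.037,0.02,0]],"yaw":[0,0],"jaw":[1,1]}' >/dev/null; python3 rep.py
python3 -m jog '{"translation":[[-0.019,0.008,0],[-0.039,0.015,0]],"yaw":[0,0],"jaw":[1,1]}' >/dev/null; python3 rep.py
```

```text
t 16.12 th 14.6 r 0.0599 z 0.439 Ftan -6.8 Frad 0.1 fz -0.6 grip 0.24 yaw -9.8 [0.6279 0.0129]
t 16.38 th 22.7 r 0.0598 z 0.439 Ftan -6.7 Frad -0.0 fz -1.2 grip 0.25 yaw -9.8 [0.6239 0.0055]
t 16.62 th 30.9 r 0.0596 z 0.439 Ftan -6.6 Frad 0.7 fz -1.9 grip 0.24 yaw -9.8 [ 0.6187 -0.0013]
t 16.88 th 39.0 r 0.0595 z 0.439 Ftan -6.6 Frad -0.4 fz -2.2 grip 0.24 yaw -9.8 [ 0.6127 -0.0072]
t 17.12 th 47.1 r 0.0593 z 0.439 Ftan -7.0 Frad -0.5 fz -2.0 grip 0.24 yaw -9.9 [ 0.6059 -0.0123]
t 17.38 th 54.4 r 0.0591 z 0.439 Ftan -12.4 Frad 1.1 fz -5.4 grip 0.24 yaw -9.9 [ 0.5993 -0.0158]
t 17.62 th 62.5 r 0.0591 z 0.439 Ftan -13.0 Frad 1.1 fz -5.3 grip 0.24 yaw -9.9 [ 0.5916 -0.0189]
t 17.88 th 70.6 r 0.0591 z 0.439 Ftan -12.8 Frad -0.4 fz -5.7 grip 0.24 yaw -9.9 [ 0.5835 -0.0209]
```

Touch is plain: Ftan jumped from −7.0 to −12.4 N between θ = 47.1° and 54.4°. I'll refit the centre on the slow points to place the quarter-turn target.

```bash
python3 - <<'E'
from h import *
from scipy.optimize import least_squares
P=np.array([[.5611,.0972],[.5693,.0983],[.5775,.0984],[.5857,.0973],[.5936,.0952],[.6011,.092],[.608,.0878],[.6144,.0826],[.62,.0766],[.6246,.07],[.6284,.0627],[.6311,.0549],[.6327,.0465],[.6332,.038],[.6325,.0292],[.6305,.0207],[.6279,.0129],[.6239,.0055],[.6187,-.0013],[.6127,-.0072],[.6059,-.0123],[.5993,-.0158],[.5916,-.0189],[.5835,-.0209]])
r=least_squares(lambda c:np.hypot(*(P-c[:2]).T)-c[2],[.573,.035,.06]); print(r.x,np.abs(r.fun).max())
c=np.r_[r.x[:2],0]; ang=lambda a:np.degrees(np.arctan2(-(np.r_[a,0]-c)@ey,(np.r_[a,0]-c)@ex))
print([round(ang(a),1) for a in P[-4:]])
t=np.radians(ang(P[-4])+.7+90); T=c+r.x[2]*(np.cos(t)*ex-np.sin(t)*ey); q=T-hub; print("target old-th",np.degrees(np.arctan2(-q@ey,q@ex)))
for a in range(8): print(rows(433.5+8*a,4,2))
E
```

```text
[0.5732725  0.03841786 0.06019333] 0.00028583345771664853
[np.float64(47.7), np.float64(54.9), np.float64(62.8), np.float64(70.7)]
target old-th 139.37066322114669
[[-0.02,0.005,0],[-0.041,0.009,0]]
[[-0.021,0.002,0],[-0.042,0.003,0]]
[[-0.021,-0.001,0],[-0.042,-0.003,0]]
[[-0.021,-0.003,0],[-0.041,-0.008,0]]
[[-0.02,-0.006,0],[-0.039,-0.014,0]]
[[-0.019,-0.009,0],[-0.037,-0.019,0]]
[[-0.017,-0.012,0],[-0.034,-0.024,0]]
[[-0.016,-0.014,0],[-0.03,-0.029,0]]
```

```bash

python3 -m jog '{"translation":[[-0.02,0.005,0],[-0.041,0.009,0]],"yaw":[0,0],"jaw":[1,1]}' >/dev/null; python3 rep.py
python3 -m jog '{"translation":[[-0.021,0.002,0],[-0.042,0.003,0]],"yaw":[0,0],"jaw":[1,1]}' >/dev/null; python3 rep.py
python3 -m jog '{"translation":[[-0.021,-0.001,0],[-0.042,-0.003,0]],"yaw":[0,0],"jaw":[1,1]}' >/dev/null; python3 rep.py
python3 -m jog '{"translation":[[-0.021,-0.003,0],[-0.041,-0.008,0]],"yaw":[0,0],"jaw":[1,1]}' >/dev/null; python3 rep.py
python3 -m jog '{"translation":[[-0.02,-0.006,0],[-0.039,-0.014,0]],"yaw":[0,0],"jaw":[1,1]}' >/dev/null; python3 rep.py
python3 -m jog '{"translation":[[-0.019,-0.009,0],[-0.037,-0.019,0]],"yaw":[0,0],"jaw":[1,1]}' >/dev/null; python3 rep.py
python3 -m jog '{"translation":[[-0.017,-0.012,0],[-0.034,-0.024,0]],"yaw":[0,0],"jaw":[1,1]}' >/dev/null; python3 rep.py
python3 -m jog '{"translation":[[0,0,0]],"yaw":[0],"jaw":[1]}' >/dev/null; python3 rep.py
```

```text
t 18.12 th 78.7 r 0.0591 z 0.439 Ftan -12.2 Frad -1.3 fz -5.2 grip 0.24 yaw -9.9 [ 0.5751 -0.0218]
t 18.38 th 86.8 r 0.0592 z 0.439 Ftan -13.6 Frad -0.8 fz -6.4 grip 0.24 yaw -10.0 [ 0.5668 -0.0215]
t 18.62 th 94.8 r 0.0592 z 0.439 Ftan -13.7 Frad -3.6 fz -6.2 grip 0.24 yaw -10.0 [ 0.5587 -0.0201]
t 18.88 th 102.7 r 0.0593 z 0.439 Ftan -12.9 Frad -2.8 fz -7.0 grip 0.24 yaw -10.1 [ 0.5509 -0.0176]
t 19.12 th 110.4 r 0.0594 z 0.439 Ftan -13.5 Frad -3.7 fz -5.9 grip 0.24 yaw -10.1 [ 0.5437 -0.0142]
t 19.38 th 118.1 r 0.0595 z 0.439 Ftan -14.4 Frad -3.5 fz -5.6 grip 0.24 yaw -10.1 [ 0.537  -0.0098]
t 19.62 th 125.6 r 0.0595 z 0.439 Ftan -14.0 Frad -4.5 fz -6.3 grip 0.24 yaw -10.2 [ 0.5311 -0.0047]
t 19.75 th 126.1 r 0.0595 z 0.439 Ftan -12.3 Frad -4.2 fz -4.4 grip 0.24 yaw -10.2 [ 0.5308 -0.0043]
```

```bash

python3 -m jog '{"translation":[[-0.016,-0.014,0],[-0.03,-0.029,0],[-0.036,-0.036,0],[-0.036,-0.036,0]],"yaw":[0,0,0,0],"jaw":[1,1,1,1]}' >/dev/null; python3 rep.py
```

```text
t 20.25 th 134.9 r 0.0595 z 0.439 Ftan -13.3 Frad -3.6 fz -5.0 grip 0.24 yaw -10.2 [0.5249 0.0027]
```

```bash

python3 -m jog '{"translation":[[-0.012,-0.013,0],[-0.012,-0.013,0]],"yaw":[0,0],"jaw":[1,1]}' >/dev/null; python3 rep.py
```

```text
t 20.50 th 138.3 r 0.0596 z 0.439 Ftan -12.9 Frad -3.4 fz -4.4 grip 0.24 yaw -10.3 [0.5229 0.0056]
```

```bash

python3 -m jog '{"translation":[[0.008,0.009,0],[0.008,0.009,0]],"yaw":[0,0],"jaw":[1,1]}' >/dev/null; python3 rep.py
```

```text
t 20.75 th 137.6 r 0.0593 z 0.439 Ftan -9.0 Frad -2.3 fz -1.9 grip 0.24 yaw -10.2 [0.5235 0.0051]
```

```bash

python3 -m jog '{"translation":[[0.01,0.011,0],[0.01,0.011,0]],"yaw":[0,0],"jaw":[1,1]}' >/dev/null; python3 rep.py
python3 -m jog '{"translation":[[0,0,0],[0,0,0],[0,0,0]],"yaw":[0,0,0],"jaw":[0.5,0.4,0.4]}' >/dev/null; python3 rep.py
python3 -m jog '{"translation":[[0,0,-0.15],[0,0,-0.35],[0,0,-0.5],[0,0.3,-0.5],[0,0.7,-0.5],[0,1,-0.5],[0,1,-0.5],[0,1,-0.5]],"yaw":[0,0,0,0,0,0,0,0],"jaw":[0.3,0.3,0.3,0.3,0.3,0.3,0.3,0.3]}'
python3 - <<'E'
from h import *
a=ctrl.get_image("top"); b=ctrl.get_image("side")
A=cv2.resize(a["pixels"][140:240,215:315],(400,400),interpolation=2); B=cv2.resize(b["pixels"][145:245,210:310],(400,400),interpolation=2)
cv2.imwrite("pics/z.png",np.hstack([A,B]))
t=np.radians(138.5); print(proj(a,hub+.06*(np.cos(t)*ex-np.sin(t)*ey)+[0,0,.29]))
E
```

```text
t 21.00 th 136.8 r 0.0591 z 0.439 Ftan -4.5 Frad -1.3 fz 0.4 grip 0.24 yaw -10.1 [0.5242 0.0045]
t 21.38 th 138.5 r 0.0586 z 0.439 Ftan -0.1 Frad 0.2 fz 0.1 grip 0.50 yaw -9.9 [0.5236 0.0062]
time: 22.38
position: [0.4891, -0.1918, 0.5384]
tool_rot: [-3.128, 0.276, 0.001]
ft_force: [0.7, 0.8, 0.6]
grip_width: 0.7
grip_force: 0.0
[258.17546228 198.29205237]
```

View pics/z.png

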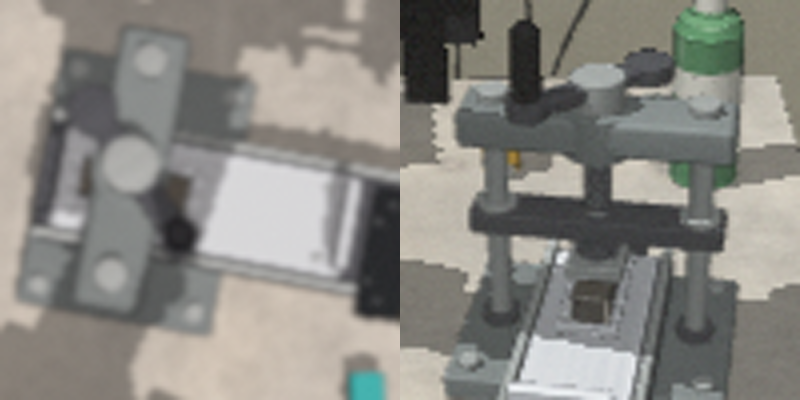

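The pad is down on the tube, the tray is home, and the knob is released at (180,236) in the crop, close to where predicted. The hand is clear. Handing in.

```bash
python3 -c "
from bench import ctrl
print(ctrl.close_job())"
```

```text
the job is handed in; nothing more can be done
None
```

The job is handed in: the tray is fully home, and the crank was wound to first touch, then about a quarter turn more (roughly 88–90° measured). The crank is released with the hand clear, nothing else on the table was touched, and it took about 22 s.

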